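# Weigh in the mate: set it on the scale and key the sequence

## Robot

A 7-joint arm with a two-finger parallel gripper is mounted at the origin on the work surface. World frame = base frame: x ahead of the robot, y to its left, z up, the work surface at z = 0. Lengths are in m, angles in rad, forces in N, time in s.
With the tool pointing down it reaches from about 0.4 to 0.85 m from the base axis. Payload 10.4 kg.
Tool frame: the origin (TCP) lies at the very end of the fingers, on their centre line; the grasp point (between the pads) lies 19 mm behind it (bot.hold_point_z is the z of the grasp point in the tool frame, in m); z points along the fingers, y is the line along which they close (so a half turn about z gives the same grasp; the last joint's range is limited). The gripper opens to 87 mm and grips with 3 to 60 N. Pads are 19 mm wide; open, the fingers measure 117 mm over their backs; the gripper's body (75 mm by 190 mm) begins 51 mm behind the grasp point.
Start: joints at [-1.289, 0.332, -0.065, 1.46, 0.022, 1.35, -0.088], TCP at [0.188, 0.596, 0.223] pointing down, gripper open.
Joint ranges: [-2.6, 2.6], [-0.5, 2.12], [-1.47, 1.34], [0.16, 2.42], [-1.27, 4.41], [0.06, 2.06], [-2.6, 2.6]. Speed limits (rad/s): [2.22, 2.22, 2.79, 2.79, 3.14, 3.14, 3.14].

## Interface

Orientations are given as a unit quaternion [w, x, y, z].
In Python, from station import bot, set_gripper, kinematics, capture, order, read_t, read_joint_pos, read_qd, read_tau, read_eef_pos, read_tool_rot, read_contact_force, read_torque, read_opening, read_grasp_force gives the robot as it stands. The module is installed in compiled form; this text tells all that it offers. Calls block until the motion is done:
- bot.move_ptp(position, orientation): joint-space move of the TCP to a pose.
- bot.move_straight(position, orientation=None, velocity=0.15): straight line of the TCP; orientation=None keeps the orientation; velocity is the mean speed in m/s.
- bot.move_j(angles): joint-space move.
- set_gripper(opening, squeeze=None): finger opening in m; squeeze is the grip in N (None keeps the last); returns when the fingers have stopped.
- bot.sleep(seconds).
- kinematics.ik(position, orientation): joint angles nearest the present ones, or None.
- capture(name): name is "side" or "top" or "wrist"; returns a dict with "image" (384x512x3 uint8, red, green, blue), "depth" (384x512 float32, m along the optical axis (not along the pixel's ray), 0 where there is no reading), "fx", "fy", "cx", "cy" (pixels), "pose" (4x4, takes a point from camera to world coordinates). Camera axes: x right, y up, looking along -z (the intrinsics and any distortion apply to the point x, -y, -z); pixel columns grow to the right and rows downward; lengths in m; the calibration is good to about 2 mm. The wrist camera is an equidistant fisheye: a pixel r from the principal point sees the ray r / f radians off the axis. A picture is of the moment at which its call begins.
A pose or a line that the arm cannot do raises bot.PlanningError and nothing moves.
- order.close_job(): hands the job in; it is judged then, once.
Readings, each from a call of its own:
- read_t(): time.
- read_joint_pos(): joint angles.
- read_qd(): joint speeds.
- read_tau(): joint torques, N m.
- read_eef_pos(): TCP position.
- read_tool_rot(): TCP orientation.
- read_contact_force(): force on the tool from outside, world axes, zero at the start.
- read_torque(): the same for the moment, N m.
- read_opening(): finger opening in m.
- read_grasp_force(): force on a finger pad.
Only numpy, scipy, OpenCV 4.12 (cv2) and the standard library are available. Lean on these libraries where they do the work, as an engineer would, in place of code of your own. Each camera call takes 0.05 s, during which the arm holds its last target. There are 200 camera calls.

## Task

Set the carved wooden mate down (do not drop it) upright in the middle of the scale's steel platform and let go of it. Then, on the sloped console under the shelf, press the green key, then the blue, then the yellow, one at a time, holding each fully down for about half a second and letting it come back up before the next. Do not press the red key, leave the mate standing on the scale and leave everything else where it is.

Things in the scene. Friction and masses are not known exactly. Their poses are not given: they have to be found in the camera images.
- mate: carved dark algarrobo-wood mate, an open round cup 95 mm tall, 61 mm in diameter from 14 to 75 mm height, foot 50 mm, mouth 56 mm; about 180 g, loose. Origin: centre of its underside; z up. It starts upright on the table.
- scale_top (a point): centre of the upper face of the scale's square steel platform, 170 x 170 mm, 40 mm above the table, z up, x and y along its edges; the scale (190 x 190 mm grey base) does not move. Nothing is above it.
- key_green (a joint): travel of the green key in m: 0 = up, 0.008 = fully down; a spring returns it. About 1.5 N starts it, 4.5 N holds it fully down.
- key_green_top (a point): centre of the top face of the green key, first in the sequence. A plastic cap 60 mm wide (its y) and 44 mm along the slope (its x), standing 20 mm proud of its black surround. The point's z axis points straight out of the key, 30 degrees from vertical, leaning out of the front of the unit; the key travels along -z. The point moves with the key.
- key_blue (a joint): travel of the blue key in m: 0 = up, 0.008 = fully down; a spring returns it. About 1.5 N starts it, 4.5 N holds it fully down.
- key_blue_top (a point): centre of the top face of the blue key, second in the sequence. A plastic cap 60 mm wide (its y) and 44 mm along the slope (its x), standing 20 mm proud of its black surround. The point's z axis points straight out of the key, 30 degrees from vertical, leaning out of the front of the unit; the key travels along -z. The point moves with the key.
- key_yellow (a joint): travel of the yellow key in m: 0 = up, 0.008 = fully down; a spring returns it. About 1.5 N starts it, 4.5 N holds it fully down.
- key_yellow_top (a point): centre of the top face of the yellow key, third in the sequence. A plastic cap 60 mm wide (its y) and 44 mm along the slope (its x), standing 20 mm proud of its black surround. The point's z axis points straight out of the key, 30 degrees from vertical, leaning out of the front of the unit; the key travels along -z. The point moves with the key.
- key_red (a joint): travel of the red key in m: 0 = up, 0.008 = fully down; a spring returns it. About 1.5 N starts it, 4.5 N holds it fully down.
- key_red_top (a point): centre of the top face of the red key, not to be pressed. A plastic cap 60 mm wide (its y) and 44 mm along the slope (its x), standing 20 mm proud of its black surround. The point's z axis points straight out of the key, 30 degrees from vertical, leaning out of the front of the unit; the key travels along -z. The point moves with the key.
- unit: fixed steel unit 400 mm wide (y), on the right; origin on the table, front to its -x (facing left): a sloped console with four keys 72 mm apart in a row, any colour order. Its shelf (underside 190, top 210 mm up) overhangs: front edge at unit x = -114 mm, 18 mm behind the key-top centres (96 mm up), so a vertical gripper strikes it; a tool along the key axis (30 degrees) goes in freely.
- cup: white ceramic cup 80 mm tall, 74 mm in diameter, loose bystander on the table; origin at the centre of its underside.
- jar: green glass jar with a steel cap, 100 mm tall, 66 mm in diameter, loose bystander on the table; origin at the centre of its underside.
- canister_a: white plastic canister 115 mm tall, 72 mm in diameter, loose bystander on the unit's top shelf; origin at the centre of its underside.
- canister_b: orange plastic canister 115 mm tall, 72 mm in diameter, loose bystander on the unit's top shelf; origin at the centre of its underside.
- bowl: blue ceramic bowl 50 mm tall, 84 mm in diameter, loose bystander on the unit's top shelf; origin at the centre of its underside.
- bombilla: curved steel bombilla about 175 mm long and 12 mm high lying along the unit's y near the front of its top shelf, loose bystander; origin under its straight stem.

How it is judged:
On the way, in this order (a step that is already met when the one before it is completed fails the run):
1. the mate stands upright on the platform, its axis within 45 mm of the centre, released and at rest (horizontal distance between mate and scale_top below 0.045 m and z of mate in the frame of scale_top between -0.008 and 0.008 m and angle between mate's own z axis and vertical below 0.12 rad and contact force between the fingers and mate below 0.1 N and linear speed of mate below 0.03 m/s), for 0.3 s.
2. the green key is held down at least 6 mm, all other keys up (under 3 mm), the mate still on the platform (value of joint key_green above 0.006 m and value of joint each of key_blue, key_yellow, key_red below 0.003 m and horizontal distance between mate and scale_top below 0.045 m and z of mate in the frame of scale_top between -0.008 and 0.008 m and angle between mate's own z axis and vertical below 0.12 rad), for 0.2 s.
3. the blue key is held down at least 6 mm, all other keys up (under 3 mm), the mate still on the platform (value of joint key_blue above 0.006 m and value of joint each of key_green, key_yellow, key_red below 0.003 m and horizontal distance between mate and scale_top below 0.045 m and z of mate in the frame of scale_top between -0.008 and 0.008 m and angle between mate's own z axis and vertical below 0.12 rad), for 0.2 s.
4. the yellow key is held down at least 6 mm, all other keys up (under 3 mm), the mate still on the platform (value of joint key_yellow above 0.006 m and value of joint each of key_green, key_blue, key_red below 0.003 m and horizontal distance between mate and scale_top below 0.045 m and z of mate in the frame of scale_top between -0.008 and 0.008 m and angle between mate's own z axis and vertical below 0.12 rad), for 0.2 s.
At the end, for the whole second after the job is handed in: The mate stands on the scale's platform, released and at rest, its axis within 45 mm of the platform's centre and within 0.12 rad of vertical; all four keys are back up (under 2 mm); every bystander is within 30 mm of where it began (all of step 1 and value of joint each of key_green, key_blue, key_yellow, key_red below 0.002 m and distance of each of cup, jar, canister_a, canister_b, bowl, bombilla from where it was at the start of the episode below 0.03 m); the robot touches nothing.
It fails at once if the red key is pressed (more than 4 mm) (value of joint key_red above 0.004 m).
It fails at once if two keys are down together (both more than 4 mm) (value of joint each of key_green, key_blue above 0.004 m or value of joint each of key_green, key_yellow above 0.004 m or value of joint each of key_blue, key_yellow above 0.004 m).
It fails at once if the mate is dropped or thrown (faster than 0.6 m/s, not held by the fingers) (linear speed of mate above 0.6 m/s and contact force between the fingers and mate below 0.1 N).
It fails at once if a bystander is knocked over or shoved more than 50 mm (distance of any of cup, jar, canister_a, canister_b, bowl, bombilla from where it was at the start of the episode above 0.05 m or angle between any of cup, jar, canister_a, canister_b, bowl, bombilla's own z axis and vertical above 0.6 rad).
It also fails if it takes over 59 s, if anything falls off the work surface, if the arm or the gripper's body presses on something with over 40 N, if the wrist force passes 120 N, or if a joint passes its speed limit or range.

## Working session

There is one attempt and no reset: what is moved stays moved. The work goes in short steps, each a Python script; the robot and the scene stay as the last script left them, time stands still between calls to the robot, and variables do not carry over. Pictures are saved under pics/ and viewed, at most 10 in all, crops included, and the job is handed in when it is done.

```bash
mkdir -p pics; cat > h.py <<'E'
import numpy as np, cv2
from station import *
def cloud(c):
    d=c["depth"]; v,u=np.mgrid[:d.shape[0],:d.shape[1]]
    p=np.stack([(u-c["cx"])/c["fx"]*d,-(v-c["cy"])/c["fy"]*d,-d],-1)
    return p@c["pose"][:3,:3].T+c["pose"][:3,3]
E
python3 - <<'E'
from h import *
import pickle
ims=[]
for n in ["top","side"]:
    c=capture(n); pickle.dump(c,open(n+".pkl","wb")); ims.append(c["image"])
    print(n,c["fx"],c["cx"],c["cy"],np.round(c["pose"],3).tolist(),[k for k in c],(c["depth"]>0).mean())
    cv2.imwrite(f"pics/{n}0.png",cv2.resize(c["image"][:,:,::-1],(768,576)))
print(read_t(),read_tool_rot())
E
```

```text
top 473.5793702961095 260.7338746961529 185.27007283951534 [[-0.01, 0.984, -0.175, 0.355], [-1.0, -0.01, 0.003, 0.022], [0.002, 0.175, 0.985, 1.358], [0.0, 0.0, 0.0, 1.0]] ['image', 'depth', 'fx', 'fy', 'cx', 'cy', 'pose'] 0.99603271484375
side 377.6864921516258 251.92835857354015 192.35911547464417 [[-0.995, 0.051, -0.088, 0.46], [-0.101, -0.568, 0.817, 0.89], [-0.008, 0.822, 0.57, 0.771], [0.0, 0.0, 0.0, 1.0]] ['image', 'depth', 'fx', 'fy', 'cx', 'cy', 'pose'] 0.9960174560546875
0.1 [-7.71170530e-05  1.51796164e-01  9.88411626e-01 -6.14063021e-04]
```

View pics/top0.png

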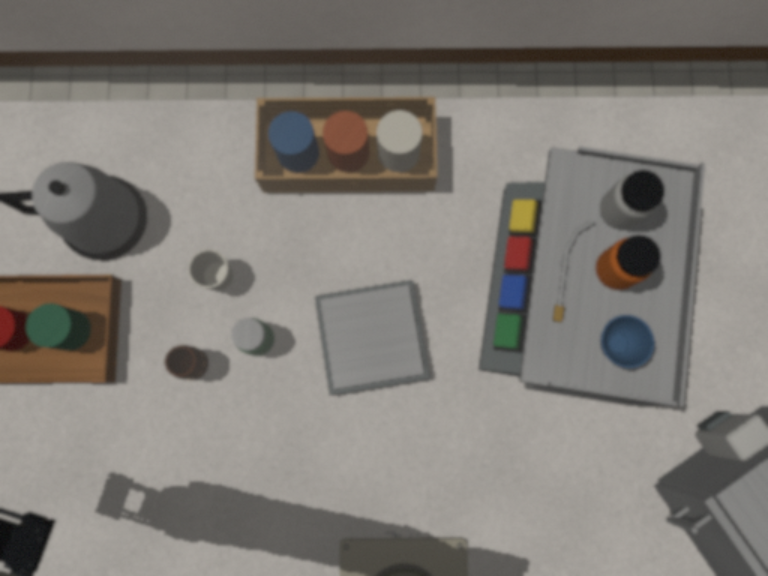

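View pics/side0.png

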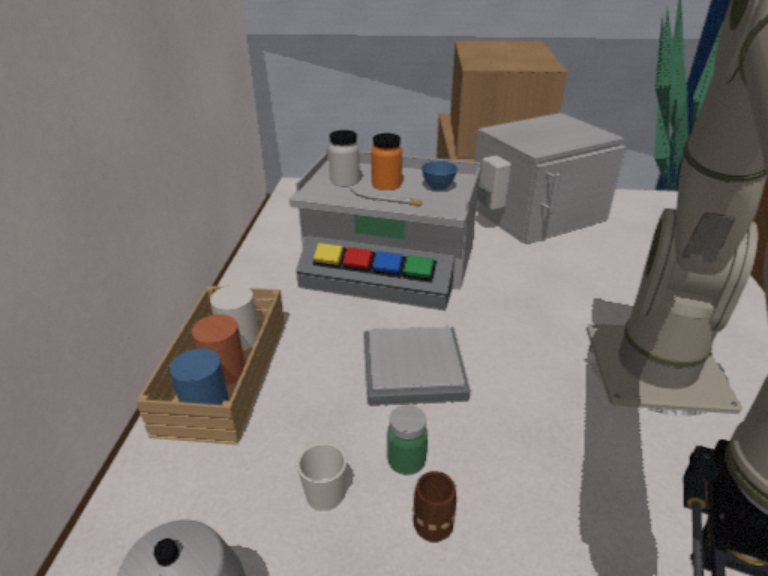

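Top view (768-px scale): the mate is at (186,362), with the jar (252,336) and cup (210,270) beside it. The scale is centred near (374,337). From the top, the keys run yellow (523,215), red (518,253), blue (512,292), green (507,331). The unit's front faces +y. Next I'll measure these in both views.

```bash
cat > meas.py <<'E'
from h import *
import pickle
C={n:pickle.load(open(n+".pkl","rb")) for n in ["top","side"]}
def box(c,b):
    m=np.zeros(c["depth"].shape,bool); x0,y0,x1,y1=[int(round(a/1.5)) for a in b]; m[y0:y1,x0:x1]=1; return m
def ray(c,uv):
    d=np.array([(uv[0]-c["cx"])/c["fx"],-(uv[1]-c["cy"])/c["fy"],-1])@c["pose"][:3,:3].T
    return c["pose"][:3,3],d/np.linalg.norm(d)
def tri(uv1,uv2):
    o1,d1=ray(C["top"],uv1); o2,d2=ray(C["side"],uv2)
    s=np.linalg.lstsq(np.stack([d1,-d2],1),o2-o1,rcond=None)[0]
    a,b=o1+s[0]*d1,o2+s[1]*d2; return (a+b)/2,np.linalg.norm(a-b)
hue=dict(green=(45,90),blue=(105,130),yellow=(20,38),red=(0,8))
kb=dict(top=(485,190,545,355),side=(305,238,445,285))
K={}
for k,(lo,hi) in hue.items():
    uv={}
    for n,c in C.items():
        h=cv2.cvtColor(c["image"],cv2.COLOR_RGB2HSV)
        m=box(c,kb[n])&(h[...,0]>=lo)&(h[...,0]<=hi)&(h[...,1]>110)&(h[...,2]>60)
        _,lab,st,ce=cv2.connectedComponentsWithStats(m.astype(np.uint8)); i=1+st[1:,4].argmax()
        uv[n]=ce[i]; P=cloud(c)[lab==i]; print(k,n,st[i,4],np.round(ce[i],1),"depth med",np.round(np.median(P,0),4))
    p,e=tri(uv["top"],uv["side"]); K[k]=p; print("   tri",np.round(p,4),round(e,4))
for name,bs,z0,z1 in [("scale",dict(top=(305,270,445,400),side=(350,315,480,410)),.034,.05),
                   ("mate",dict(top=(155,335,215,385),side=(405,465,465,545)),.085,.12),
                   ("matebody",dict(top=(155,335,215,385),side=(405,465,465,545)),.02,.08),
                   ("jar",dict(top=(228,310,275,360),side=(380,400,435,475)),.09,.12),
                   ("cup",dict(top=(185,245,235,295),side=(295,440,350,510)),.07,.1)]:
    for n,c in C.items():
        P=cloud(c)[box(c,bs[n])]; P=P[(P[:,2]>z0)&(P[:,2]<z1)]
        if len(P)<8: print(name,n,len(P)); continue
        (cx,cy),r=cv2.minEnclosingCircle(P[:,:2].astype(np.float32)); rr=cv2.minAreaRect(P[:,:2].astype(np.float32))
        print(name,n,len(P),"circ",round(cx,4),round(cy,4),round(r,4),"rect",np.round(rr[0],4),np.round(rr[1],4),round(rr[2],1),"zmed",round(np.median(P[:,2]),4),"zmax",round(P[:,2].max(),4))
E
python3 meas.py
```

```text
green top 231 [338.  219.8] depth med [ 0.4841 -0.1878  0.0975]
green side 203 [279.1 176.6] depth med [ 0.4827 -0.1815  0.0937]
   tri [ 0.4839 -0.1891  0.0886] 0.0018
blue top 350 [341.6 194. ] depth med [ 0.5535 -0.2003  0.0964]
blue side 228 [258.1 174.3] depth med [ 0.5541 -0.1928  0.0915]
   tri [ 0.5553 -0.2022  0.0856] 0.0003
yellow top 364 [348.6 143.5] depth med [ 0.694  -0.2252  0.0961]
yellow side 223 [218.6 168.9] depth med [ 0.6943 -0.216   0.0911]
   tri [ 0.6969 -0.2277  0.0844] 0.0006
red top 362 [345.2 168.1] depth med [ 0.625  -0.2132  0.0964]
red side 214 [237.7 171.3] depth med [ 0.6261 -0.2044  0.0924]
   tri [ 0.6272 -0.215   0.0859] 0.0003
scale top 3636 circ 0.4809 0.0555 0.1206 rect [0.4794 0.0566] [0.1851 0.1833] 11.4 zmed 0.0394 zmax 0.0492
scale side 2310 circ 0.484 0.0564 0.1189 rect [0.4828 0.0573] [0.1706 0.1737] 9.5 zmed 0.0385 zmax 0.0436
mate top 150 circ 0.4347 0.3923 0.0297 rect [0.4354 0.392 ] [0.0551 0.056 ] 89.0 zmed 0.0935 zmax 0.1018
mate side 278 circ 0.4372 0.3959 0.0294 rect [0.436  0.3959] [0.0554 0.0555] 68.6 zmed 0.0923 zmax 0.0961
matebody top 246 circ 0.4345 0.3905 0.0307 rect [0.4347 0.3902] [0.057  0.0571] 35.0 zmed 0.0525 zmax 0.08
matebody side 763 circ 0.4509 0.3654 0.0646 rect [0.4562 0.369 ] [0.0582 0.1285] 34.0 zmed 0.0537 zmax 0.08
jar top 378 circ 0.4817 0.2751 0.0297 rect [0.4816 0.2748] [0.057  0.0567] 4.0 zmed 0.0995 zmax 0.1069
jar side 427 circ 0.4636 0.3097 0.0672 rect [0.4767 0.312 ] [0.0572 0.132 ] 9.6 zmed 0.0985 zmax 0.1032
cup top 167 circ 0.6052 0.3541 0.0373 rect [0.6044 0.354 ] [0.0723 0.0717] 52.1 zmed 0.0787 zmax 0.0873
cup side 291 circ 0.6058 0.3559 0.0374 rect [0.6052 0.3556] [0.0717 0.074 ] 8.2 zmed 0.0773 zmax 0.0817
```

```bash
cat >> h.py <<'E'
from scipy.spatial.transform import Rotation as R
MATE=np.array([.4355,.394]); SC=np.array([.4815,.0565])
ROW=np.array([.9847,-.1745,0]); OUT=np.array([.1745,.9847,0])
N=.5*OUT+np.sqrt(.75)*np.array([0,0,1])
RED=np.array([.625,-.2132,.0965])
KEY={k:RED+ROW*.072*i for k,i in dict(green=-2,blue=-1,yellow=1).items()}
def quat(y,z):
    y,z=np.asarray(y,float),np.asarray(z,float); y=y/np.linalg.norm(y)
    return R.from_matrix(np.stack([np.cross(y,z),y,z],1)).as_quat()[[3,0,1,2]]
def best(p,y,z):
    q0=np.array(read_joint_pos()); c=[]
    for s in (1,-1):
        q=quat(s*np.array(y),z); j=kinematics.ik(list(p),list(q))
        if j is not None: c.append((np.abs(np.array(j)-q0).max(),q,np.round(j,2)))
    return sorted(c,key=lambda t:t[0])
E
python3 - <<'E'
from h import *
cl=[.93,.36,0]
for b in best([*MATE,.2],cl,[0,0,-1]): print("mate",b)
for b in best([*SC,.25],cl,[0,0,-1]): print("scale",b)
for k,p in KEY.items():
    for b in best(p+.05*N,ROW,-N): print(k,p,b)
b=best([*MATE,.2],cl,[0,0,-1])[0][1]
bot.move_ptp([*MATE,.2],b); print(read_t(),read_eef_pos(),read_tool_rot())
c=capture("wrist"); cv2.imwrite("pics/w1.png",c["image"][:,:,::-1]); print(c["fx"],c["cx"],c["cy"],np.round(c["pose"],3).tolist())
import pickle; pickle.dump(c,open("w1.pkl","wb"))
E
```

```text
mate (np.float64(0.3119209628813602), array([0.        , 0.56524592, 0.82492245, 0.        ]), array([-0.99,  0.26,  0.21,  1.61, -0.06,  1.28, -0.4 ]))
mate (np.float64(2.4177657229907075), array([-0.        ,  0.82492245, -0.56524592,  0.        ]), array([ 0.1 ,  0.56, -1.24,  1.55,  0.53,  1.42,  2.33]))
scale (np.float64(0.601347251148889), array([0.        , 0.56524592, 0.82492245, 0.        ]), array([-0.75, -0.02,  0.54,  1.8 ,  0.01,  1.36,  0.16]))
green [ 0.4832032 -0.188072   0.0965   ] (np.float64(0.8016931093263839), array([ 0.16628631,  0.74020645,  0.62056631, -0.19834496]), array([-0.76,  0.26,  0.74,  1.93,  0.37,  1.16, -0.37]))
green [ 0.4832032 -0.188072   0.0965   ] (np.float64(2.454741219399717), array([-0.19834496, -0.62056631,  0.74020645, -0.16628631]), array([ 0.91,  0.52, -1.24,  1.85,  0.93,  1.52,  2.37]))
blue [ 0.5541016 -0.200636   0.0965   ] (np.float64(0.8061082057379909), array([ 0.16628631,  0.74020645,  0.62056631, -0.19834496]), array([-0.66,  0.44,  0.74,  1.74,  0.25,  1.15, -0.25]))
blue [ 0.5541016 -0.200636   0.0965   ] (np.float64(2.4602901248103577), array([-0.19834496, -0.62056631,  0.74020645, -0.16628631]), array([ 0.83,  0.72, -1.25,  1.66,  1.09,  1.65,  2.37]))
yellow [ 0.6958984 -0.225764   0.0965   ] (np.float64(0.8639834950128382), array([ 0.16628631,  0.74020645,  0.62056631, -0.19834496]), array([-0.42,  0.73,  0.65,  1.31,  0.11,  1.26, -0.11]))
yellow [ 0.6958984 -0.225764   0.0965   ] (np.float64(2.608957326702006), array([-0.19834496, -0.62056631,  0.74020645, -0.16628631]), array([ 0.63,  1.01, -1.26,  1.23,  1.36,  1.82,  2.52]))
1.3167 [0.4339197  0.39596157 0.19999082] [-4.81882638e-04  5.63499701e-01  8.26116118e-01  1.18649670e-04]
297.3186396354542 255.39271635012219 195.24244262385608 [[0.931, -0.351, -0.102, 0.406], [0.365, 0.895, 0.257, 0.467], [0.001, -0.276, 0.961, 0.364], [0.0, 0.0, 0.0, 1.0]]
```

View pics/w1.png

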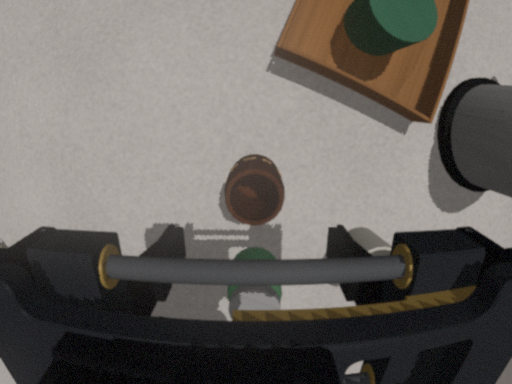

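The wrist view shows the mate's mouth centred at (255,193), midway between the fingers. Its ray cuts z = 0.095 at (0.436, 0.395), which agrees with the other two views, so I'll grasp it.

```bash
python3 - <<'E'
from h import *
q=quat([.93,.36,0],[0,0,-1])
bot.move_straight([*MATE,.042],q,velocity=.1); print(read_eef_pos(),read_contact_force())
set_gripper(.03,20); print("op",read_opening(),read_grasp_force())
bot.move_straight([*MATE,.2],q,velocity=.15); bot.sleep(.2)
print("lift",read_opening(),read_grasp_force(),read_contact_force(),read_t())
bot.move_straight([*SC,.2],q,velocity=.2); bot.sleep(.2)
print(read_eef_pos(),read_opening(),read_t())
c=capture("side"); cv2.imwrite("pics/s1.png",c["image"][:,:,::-1])
E
```

```text
[0.43580014 0.39429862 0.04259536] [-0.12585482  0.49509913  0.32707001]
op 0.06016720452890358 19.999205469393928
lift 0.06055039458674842 19.9997562938006 [-0.02002385  0.27172967 -1.75102086] 5.0833
[0.48145696 0.05697303 0.19993623] 0.06024875206923284 7.1333
```

View pics/s1.png

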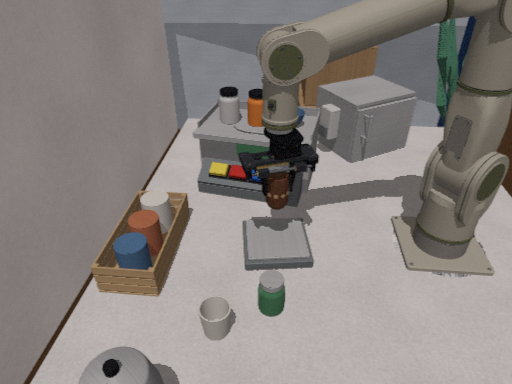

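The side view shows the mate held upright at (277,190) above the platform, with the jar and cup untouched. Next I lower it until it makes contact.

```bash
python3 - <<'E'
from h import *
q=quat([.93,.36,0],[0,0,-1])
bot.move_straight([*SC,.092],q,velocity=.08); bot.sleep(.2); f0=read_contact_force()[2]
for z in np.arange(.089,.076,-.001):
    bot.move_straight([*SC,z],q,velocity=.02); bot.sleep(.08)
    f=read_contact_force()[2]-f0
    if f>1.2: break
print("contact",z,f,read_eef_pos())
set_gripper(.085); bot.sleep(.2); print(read_opening(),read_grasp_force(),read_t())
bot.move_straight([*SC,.25],q,velocity=.12)
b=best(KEY["green"]+.12*N,ROW,-N)
print(len(b),b[0][2])
bot.move_ptp(KEY["green"]+.12*N,b[0][1]); set_gripper(.0); bot.sleep(.2)
print(read_eef_pos(),KEY["green"]+.12*N,read_t(),read_opening())
c=capture("side"); cv2.imwrite("pics/s2.png",c["image"][:,:,::-1])
c=capture("wrist"); cv2.imwrite("pics/w2.png",c["image"][:,:,::-1])
E
```

```text
contact 0.08099999999999999 12.639309602271416 [0.48166724 0.05655415 0.08188195]
0.08494384717814149 0.0 12.875
2 [-0.61  0.17  0.49  1.84  0.43  1.34 -0.44]
[ 0.49368376 -0.12898513  0.20042198] [ 0.4936732  -0.12899     0.20042305] 16.9 0.00024304572816833469
```

View pics/s2.png

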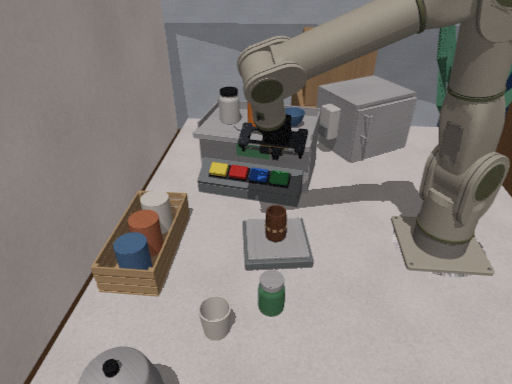

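View pics/w2.png

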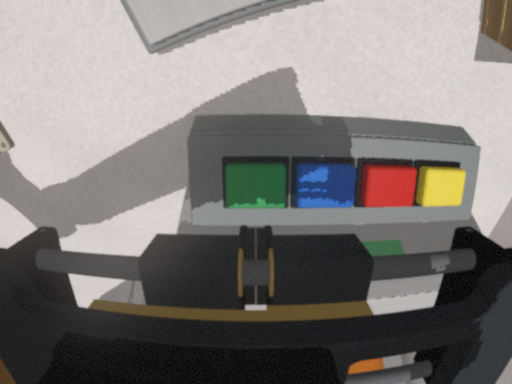

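The mate is standing upright in the middle of the platform at (276,225) in the side view. In the wrist view the green key is at column 255, in line with the finger tips. I'll press green, watching the force.

```bash
cat >> h.py <<'E'
def press(k,q):
    K=KEY[k]
    bot.move_straight(K+.02*N,q,velocity=.1); bot.sleep(.15); f0=np.array(read_contact_force())
    bot.move_straight(K+.005*N,q,velocity=.05); log=[]
    for d in np.arange(.003,-.018,-.001):
        bot.move_straight(K+d*N,q,velocity=.04); bot.sleep(.03)
        f=(np.array(read_contact_force())-f0)@N; log.append((round(d*1e3),round(f,1)))
        if f>8: break
    bot.sleep(.5); f=(np.array(read_contact_force())-f0)@N
    tip=(np.array(read_eef_pos())-K)@N
    print(k,log,"hold",round(f,2),"tip",round(tip,4))
    bot.move_straight(K+.03*N,q,velocity=.1); bot.sleep(.1); print(read_t())
E
python3 - <<'E'
from h import *
q=best(KEY["green"]+.03*N,ROW,-N)[0][1]
press("green",q)
E
```

```text
green [(3, np.float64(-0.7)), (2, np.float64(-0.0)), (1, np.float64(-0.0)), (0, np.float64(1.8)), (-1, np.float64(1.5)), (-2, np.float64(1.2)), (-3, np.float64(1.5)), (-4, np.float64(2.1)), (-5, np.float64(2.1)), (-6, np.float64(3.3)), (-7, np.float64(4.4)), (-8, np.float64(15.0))] hold 15.65 tip -0.0072
23.2833
```

Green went down as expected: contact at about 0.5 mm above the measured height, a spring rise of 1.5 to 4.4 N, then the hard stop. Now blue and yellow.

```bash
python3 - <<'E'
from h import *
q=quat(ROW,-N); q=best(KEY["blue"]+.03*N,ROW,-N)[0][1]
for k in ["blue","yellow"]:
    if k=="yellow": bot.move_straight(KEY["blue"]+.06*N,q,velocity=.2)
    bot.move_straight(KEY[k]+(.03 if k=="blue" else .06)*N,q,velocity=.2); press(k,q)
bot.move_straight(KEY["yellow"]+.15*N,q,velocity=.2); bot.sleep(.3)
print(read_t(),read_contact_force())
for n in ["side","top"]:
    c=capture(n); P=cloud(c); cv2.imwrite(f"pics/{n}3.png",c["image"][:,:,::-1])
    m=(abs(P[...,0]-SC[0])<.06)&(abs(P[...,1]-SC[1])<.06)&(P[...,2]>.125)&(P[...,2]<.15)
    print(n,m.sum(),cv2.minEnclosingCircle(P[m][:,:2].astype(np.float32)),np.median(P[m][:,2]))
E
```

```text
blue [(3, np.float64(0.4)), (2, np.float64(-0.2)), (1, np.float64(1.4)), (0, np.float64(1.5)), (-1, np.float64(2.9)), (-2, np.float64(2.5)), (-3, np.float64(2.3)), (-4, np.float64(3.2)), (-5, np.float64(4.3)), (-6, np.float64(3.6)), (-7, np.float64(6.4)), (-8, np.float64(16.3))] hold 15.32 tip -0.007
29.175
yellow [(3, np.float64(0.3)), (2, np.float64(1.0)), (1, np.float64(1.6)), (0, np.float64(2.2)), (-1, np.float64(2.6)), (-2, np.float64(3.0)), (-3, np.float64(3.7)), (-4, np.float64(3.9)), (-5, np.float64(4.4)), (-6, np.float64(4.0)), (-7, np.float64(8.7))] hold 8.79 tip -0.0064
35.725
36.775 [-0.73376174  0.41966061 -0.17002235]
side 144 ((0.48394423723220825, 0.058990150690078735), 0.029935821890830994) 0.13163238534641036
top 0 ((0.0, 0.0), 0.0) nan
  return _methods._mean(a, axis=axis, dtype=dtype,
  ret = ret.dtype.type(ret / rcount)
```

View pics/side3.png

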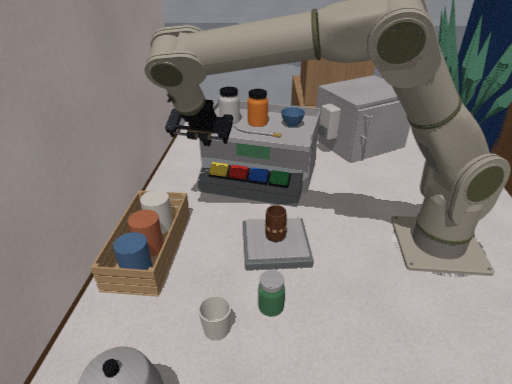

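The side view shows the mate upright in the middle of the platform at (276,225). All four keys are up, the bystanders are in place and the arm is clear. All three presses reached the hard stop.

```bash
python3 -c "
from station import *
print(order.close_job(),read_t())"
```

```text
the job is handed in; nothing more can be done
the job is handed in; nothing more can be done
```

The mate is standing released in the middle of the scale; green, blue and yellow were each pressed fully down in that order and came back up, and the job is handed in (last clock reading before hand-in 36.8 s); no verdict came back.

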